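# Show the finger bun in the serving tongs

## Robot

A 7-joint arm with a two-finger parallel gripper is mounted at the origin on the work surface. World frame = base frame: x ahead of the robot, y to its left, z up, the work surface at z = 0. Lengths are in mm, angles in degrees, forces in N, time in s.
With the tool pointing down it reaches from about 425 to 875 mm from the base axis. Payload 9.9 kg.
Tool frame: the origin (TCP) lies at the very end of the fingers, on their centre line; the grasp point (between the pads) lies 19 mm behind it; z points along the fingers, y is the line along which they close (so a half turn about z gives the same grasp; the last joint's range is limited). The gripper opens to 85 mm and grips with 20 to 120 N. Pads are 22 mm wide; open, the fingers measure 114 mm over their backs; the gripper's body (76 mm by 85 mm) begins 54 mm behind the grasp point. The pads swing forward as they close: fully open they stand 13 mm farther back than shut.
Start: joints at [63.724, 32.985, 1.427, 82.34, -0.859, 64.687, -3.237], TCP at [247.113, -628.143, 231.289] pointing down, gripper open.
Joint ranges: [-157.87, 157.87], [-19.46, 123.44], [-87.15, 90], [11.01, 140.99], [-62.26, 242.26], [9.8, 113.94], [-161.44, 161.44]. Speed limits (degrees/s): [127.2, 127.2, 172.46, 172.46, 180, 180, 180].

## Interface

Orientations are given as a 3x3 rotation matrix whose columns are the frame's x, y, z axes.
In Python, from station import * gives the robot as it stands.
- The arm moves only by the tool arm_command, never from a script. Its arguments are lists of equal length, an entry for each row: "grip": the closure, from -1 (fully open) to 1 (shut); "delta_pos": the shift along the tool's x, y, z in m, a list of three; "angular": the turn, a rotation vector about the tool's x, y, z in rad, a list of three. A call has 1 to 8 rows; each row shifts and turns the commanded pose from where the row before left it, along the tool's axes as they then stand; what a row does not reach is not made up. A row lasts 1/12 s, in which the tool goes at most 41.7 mm and 7.16 degrees, less where a joint would pass 70% of its speed; a pose out of reach is approached as far as the arm can. A call with a gripper value outside its range is refused whole. The fingers move at their own pace and stop on an object; "squeeze" is the grip in N (left out, the last holds). Time passes only in rows, so rows that do not move let the fingers close. It gives the time, the measured TCP pose, the force, the opening and the grip force at its end, in the units of the state.
- state(): the state, without advancing time (a new reading comes with each control period).
- read_camera(name): name is "side" or "top"; returns the picture (400x640x3 uint8, blue, green, red); there is no depth.
- camera_model(name): a dict with "fx", "fy", "cx", "cy" (pixels), "cam_to_world" (4x4, takes a point from camera to world coordinates). Camera axes: x right, y up, looking along -z (the intrinsics and any distortion apply to the point x, -y, -z); pixel columns grow to the right and rows downward; lengths in mm; the calibration is good to about 2 mm. A picture is of the moment at which its call begins. camera_model takes no time and is no camera call.
- finish_job(): hands the job in; it is judged then, once.
The state is a dict: "time_s": time; "joints": joint angles; "joint_vel": joint speeds; "effort": joint torques, N m; "ee_pos": TCP position; "orientation": TCP orientation; "force": force on the tool from outside, world axes, zero at the start; "ft_torque": the same for the moment, N m; "gripper_width": opening from 0.0 (shut) to 1.0 (fully open); "grasp_force": force on a finger pad.
Only numpy, scipy, OpenCV 4.12 (cv2) and the standard library are available. Lean on these libraries where they do the work, as an engineer would, in place of code of your own. Each camera call takes 0.05 s, during which the arm holds its last target. There are 200 camera calls.

## Task

A customer has asked for the finger bun, the long one lying with a round roll and a muffin on the serving board. Take up the serving tongs by their grips, close their tips on the two long sides of the bun, and lift it level about 12 cm above the board for the customer to see; finish while still holding it there in the tongs. Touch no food with the gripper itself, and leave the other bakes and the things on the counter where they are.

Things in the scene. Friction and masses are not known exactly. Their poses are not given: they have to be found in the camera images.
- tongs: Steel spring tongs, black silicone grips and tips, lying flat on the counter, opening sideways: 250 mm long from pivot head to tip ends, plus a 20 mm hanging ring behind; 30 mm high, 110 g. Origin: midway between the grips, at the underside. x points along the tongs to the tips, y to the left arm, z up. Pivot at x = -100 mm, middle of the tip pads at x = +110 mm.
- tongs_left: Left (+y) arm. Origin at the pivot, underside; x along the arm, 0.09 rad outwards when relaxed. Let go, the tongs spring open: 57 mm over the grips, 80 mm clear between the tips (100 mm over all). 1 mm less over the grips brings the tips 2.1 mm closer; grip faces parallel at 44 mm, tip pads parallel at 38.5 mm (42 mm apart); stop at about 21 mm (tips 4 mm apart).
- tongs_right: Right (-y) arm, mirror image of the left; both always move alike. Squeezing takes about 4 N on each grip at first and 5.5 N at 38.5 mm over the grips. Squeezed to about 50 mm over the grips they stay in a gripper for carrying, with the tips about 66 mm apart. Half of any further push on the grips arrives at the tips.
- grip_left (a point): Middle of the outer face of the left grip: a flat black silicone pad along the outside of the arm, 76 mm long, 22 mm high, from 4 to 26 mm above the tongs' underside, at the middle of the tongs' length.
- grip_right (a point): Middle of the outer face of the right grip, the same on the other arm.
- tip_left (a point): Middle of the flat inner face of the left tip pad: black silicone, 28 mm long (rounded end 15 mm further), 30 mm high (the tongs' full height), 8 mm thick. Just behind the pads the steel arms are bowed 6 mm wider than the pads.
- tip_right (a point): Middle of the inner face of the right tip pad, the same on the other arm.
- bun: The finger bun: a rigid, long soft-roll shape 76 mm long, 42 mm wide, 40 mm high, 50 g, with a brown round top and paler flat upright long sides (46 mm long in the middle, 26 mm high from the underside). Origin at the centre of its underside, x along its length, z up. It lies on the board in one of three places, beside the other two bakes.
- board: Pale wooden serving board on rubber feet, fixed, 170 mm (x) by 380 mm (y), top 25 mm above the counter. Origin at the centre of its underside on the counter. The three bakes lie on it in a row about 125 mm apart, in any order.
- roll: Round bread roll on the board, 60 mm across, 39 mm high; to be left alone. Origin at its underside.
- muffin: Muffin in a paper case on the board, 62 mm across, 60 mm high; to be left alone. Origin at its underside.
- mug: White mug on the counter beyond the tongs, 76 mm across, 85 mm high; to be left alone.
- sugar: Glass sugar pourer with a steel top on the counter, 68 mm across, 129 mm high; to be left alone.
- butter: White ramekin with butter, right of the board, 80 mm across, 39 mm high; to be left alone.
- shaker: Small steel cinnamon shaker in front of the board on the right, 46 mm across, 76 mm high; to be left alone.
There are look-alikes about, which are no part of the job. Leave any pink look-alike of the bun alone.

How it is judged:
By the outcome, as a careful person would: the job done as asked, in the order asked, and still so for the second after the job is handed in, while the arm keeps its last pose, push and grip.
It also fails if it takes over 40 s, if anything falls off the work surface, if the arm or the gripper's body presses on something with over 40 N, if the wrist force passes 120 N, or if a joint passes its speed limit or range.

## Working session

There is one attempt and no reset: what is moved stays moved. The work goes in short steps, Python scripts to look and compute and a tool call to move; the robot and the scene stay as the last step left them, time stands still between calls to the robot, and variables do not carry over. Pictures are saved under pics/ and viewed, at most 10 in all, crops included, and the job is handed in when it is done.

Besides the shell and the picture viewer there is one more tool, called after "Emit:" as name(argument=value, ...), one argument or row to a line, values as JSON. arm_command: Moves the arm, as the interface text tells. Its arguments: {"type":"object","properties":{"grip":{"type":"array","items":{"type":"number"}},"delta_pos":{"type":"array","items":{"type":"array","items":{"type":"number"}}},"angular":{"type":"array","items":{"type":"array","items":{"type":"number"}}},"squeeze":{"type":"number"}},"required":["grip","delta_pos","angular"]}

```bash
mkdir -p pics; python3 - <<'E'
from station import *
import cv2
for n in("side","top"):
    cv2.imwrite(f"pics/{n}0.png",read_camera(n)); m=camera_model(n); print(n,m)
s=state(); print(s)
E
```

```text
side {'fx': 469.0911899987562, 'fy': 469.0911899987562, 'cx': 322.12829924019513, 'cy': 200.91337847214476, 'cam_to_world': array([[-9.96002469e-01,  4.72166088e-02, -7.58266004e-02,
         4.54644856e+02],
       [-8.90246003e-02, -5.94342384e-01,  7.99269511e-01,
         9.99368298e+02],
       [-7.32816661e-03,  8.02824839e-01,  5.96169922e-01,
         7.87075368e+02],
       [ 0.00000000e+00,  0.00000000e+00,  0.00000000e+00,
         1.00000000e+00]])}
top {'fx': 462.0899920265492, 'fy': 462.0899920265492, 'cx': 312.18591347275463, 'cy': 200.80081148238136, 'cam_to_world': array([[ 1.68108838e-02,  9.80271822e-01, -1.96937934e-01,
         2.84897028e+02],
       [-9.99703513e-01,  1.99490077e-02,  1.39615077e-02,
        -9.10572300e+00],
       [ 1.76147890e-02,  1.96644839e-01,  9.80316544e-01,
         1.34188236e+03],
       [ 0.00000000e+00,  0.00000000e+00,  0.00000000e+00,
         1.00000000e+00]])}
{'time_s': 0.1, 'joints': array([63.72254269, 33.02681967,  1.42243063, 82.38158554, -0.85856725,
       64.68795716, -3.23487218]), 'joint_vel': array([ 0.0341929 ,  0.01854507,  0.00574977, -0.05509048,  0.05629793,
        0.05012825, -0.03502666]), 'effort': array([ 2.78499778e-03, -7.67310119e+01,  2.25625947e+00, -2.86606050e+01,
        1.56256993e-02,  8.69256270e-03,  1.40739422e-05]), 'ee_pos': array([ 246.98717827, -627.74368395,  230.54064966]), 'orientation': array([[ 9.30534800e-01,  3.66202951e-01, -6.20319583e-04],
       [ 3.66203469e-01, -9.30533805e-01,  1.36305034e-03],
       [-7.80752836e-05, -1.49552896e-03, -9.99998879e-01]]), 'force': array([-0.3041395 ,  0.85400933,  0.19594507]), 'ft_torque': array([ 0.0415064 ,  0.04779538, -0.02276957]), 'grasp_force': 0.0, 'gripper_width': 0.9986178195257907}
```

View pics/side0.png

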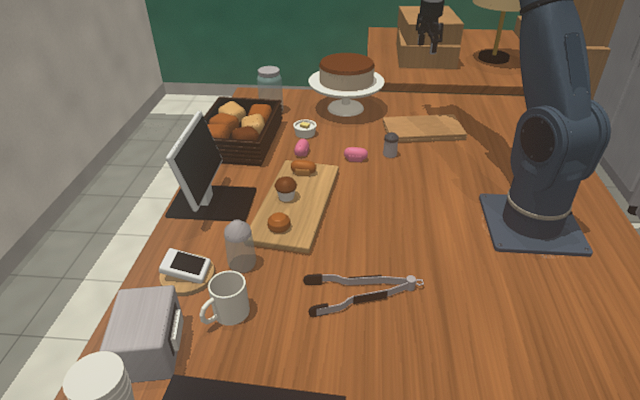

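View pics/top0.png

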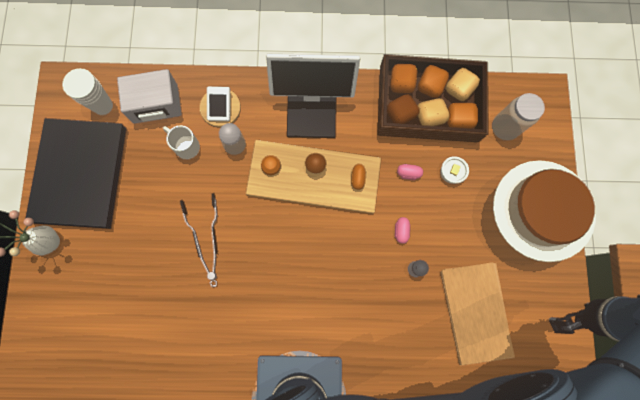

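Side picture: tongs with the pivot at (410,283) and tips at (313,280) and (318,310); bun at (303,167), muffin (286,188), roll (278,222). Top picture: tongs pivot (211,276), tips (183,208) and (213,200).

Bun candidates (top picture): brown long bun on the board (358,177); pink look-alikes (410,172) and (402,230), off the board; round roll (270,164); muffin (315,162); basket breads (430,95). I choose (358,177) and check it in a crop.

```bash
python3 - <<'E'
import cv2,numpy as np
t=cv2.imread("pics/top0.png");s=cv2.imread("pics/side0.png")
R=lambda i,x,y,w,h,k:cv2.resize(i[y:y+h,x:x+w],None,fx=k,fy=k,interpolation=cv2.INTER_CUBIC)
a=np.hstack([R(t,340,155,40,50,6),R(t,170,190,60,100,3)[:300],R(s,280,150,50,40,6)[:240].__class__ and cv2.copyMakeBorder(R(s,280,150,50,40,6),0,60,0,0,cv2.BORDER_CONSTANT)])
b=R(s,295,262,135,60,5)
w=max(a.shape[1],b.shape[1]);p=lambda i:cv2.copyMakeBorder(i,0,0,0,w-i.shape[1],cv2.BORDER_CONSTANT)
o=np.vstack([p(a),p(b)]);print(o.shape);cv2.imwrite("pics/crop1.png",o)
E
```

```text
(600, 720, 3)
```

View pics/crop1.png

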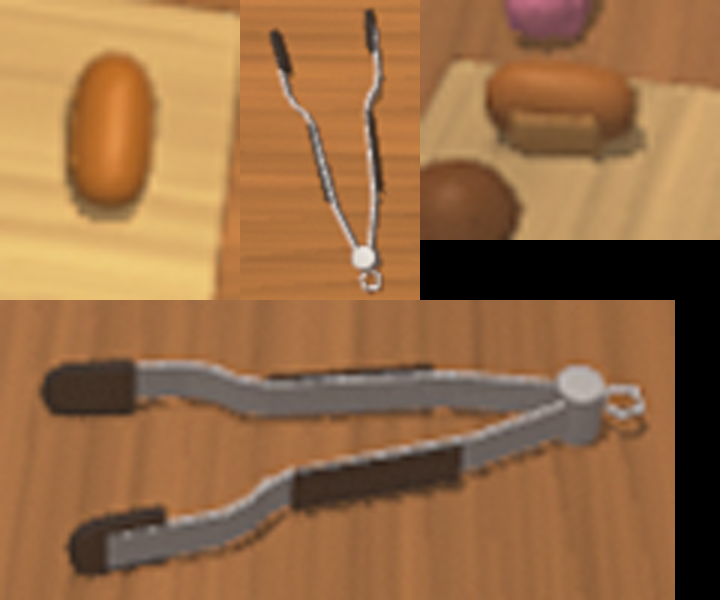

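The crop shows a brown bun with a paler flat long side, so it is the right one. Its outline in the top view spans about (352–365, 164–190). Its pale face in the side view has its bottom edge from (295,175) to (310,176).

```bash
cat >h.py <<'E'
from station import *
import numpy as np
np.set_printoptions(precision=1,suppress=True)
def ray(n,u,v):
    m=camera_model(n);T=m["cam_to_world"]
    return T[:3,3],T[:3,:3]@np.array([(u-m["cx"])/m["fx"],-(v-m["cy"])/m["fy"],-1])
def tri(a,b):
    A=[];y=[]
    for n,p in(("top",a),("side",b)):
        o,d=ray(n,*p);d/=np.linalg.norm(d);P=np.eye(3)-np.outer(d,d);A.append(P);y.append(P@o)
    A=np.vstack(A);y=np.hstack(y);x=np.linalg.lstsq(A,y,rcond=None)[0];return x,np.linalg.norm(A@x-y)
def atz(n,u,v,z):
    o,d=ray(n,u,v);return o+d*(z-o[2])/d[2]
def proj(n,p):
    m=camera_model(n);T=m["cam_to_world"];q=T[:3,:3].T@(np.array(p)-T[:3,3])
    return np.array([m["cx"]+m["fx"]*q[0]/-q[2],m["cy"]-m["fy"]*q[1]/-q[2]])
E
python3 - <<'E'
from h import *
print("pivot",tri((211,275.7),(411.2,278.4)))
print("tipL",tri((181.3,200.7),(309.4,311)),atz("top",181.3,200.7,30))
print("tipR",tri((213.3,194),(304,279.6)),atz("top",213.3,194,30))
print("gripL front/back side z26",atz("side",295+293/5,262+172/5,26),atz("side",295+462/5,262+142/5,26))
print("gripL bottom z4",atz("side",295+293/5,262+210/5,4),atz("side",295+462/5,262+182/5,4))
print("bun top-centre",tri((358.5,176.6),(280+142/6,150+75/6)))
for v in((351.7,176.6),(365.3,176.6),(358.5,163.7),(358.5,189.5)):print("bun",atz("top",*v,45))
print("face",atz("side",295,175.3,25),atz("side",309.7,175.8,25),atz("side",295,168.7,51),atz("side",309.7,169,51))
print("bun top axis",atz("top",340+115/6,155+55/6,45),atz("top",340+107/6,155+205/6,45))
E
```

```text
pivot (array([329. , 252. ,  27.1]), np.float64(0.5480879815819232))
tipL (array([544.3, 353.2,  15.9]), np.float64(0.7379855476264728)) [541.1 349.3  30. ]
tipR (array([566.8, 262.1,  13.2]), np.float64(0.7705041618847067)) [562.7 258.7  30. ]
gripL front/back side z26 [454.  314.2  26. ] [381.8 291.1  26. ]
gripL bottom z4 [453.3 316.    4. ] [380.3 294.1   4. ]
bun top-centre (array([ 616.9, -158.9,   59.6]), np.float64(1.2827596659390799))
bun [ 619.3 -140.9   45. ]
bun [ 620.1 -180.4   45. ]
bun [ 658.5 -160.7   45. ]
bun [ 581.4 -160.5   45. ]
face [ 642.4 -142.    25. ] [ 599.  -142.7   25. ] [ 640.7 -137.4   51. ] [ 598.  -139.2   51. ]
bun top axis [ 657.1 -162.7   45. ] [ 582.3 -158.6   45. ]
```

Emit:
arm_command(
  grip=[-1, -1, -1, -1, -1, -1, -1, -1],
  delta_pos=[
    [0.0305, -0.0253, -0.0037],
    [0.0305, -0.0253, -0.0037],
    [0.0305, -0.0253, -0.0037],
    [0.0305, -0.0253, -0.0037],
    [0.0305, -0.0253, -0.0037],
    [0.0305, -0.0253, -0.0037],
    [0.0305, -0.0253, -0.0037],
    [0.0305, -0.0253, -0.0037],
  ],
  angular=[
    [0, 0, 0],
    [0, 0, 0],
    [0, 0, 0],
    [0, 0, 0],
    [0, 0, 0],
    [0, 0, 0],
    [0, 0, 0],
    [0, 0, 0],
  ],
  squeeze=20,
)

```text
time_s: 0.77
ee_pos: [400.5, -348.5, 260.9]
orientation: [[0.931, 0.366, -0.0], [0.366, -0.931, 0.0], [-0.0, -0.0, -1.0]]
force: [0.8, -0.5, -0.8]
gripper_width: 0.999
grasp_force: 0.0
```

Emit:
arm_command(
  grip=[-1, -1, -1, -1, -1, -1, -1, -1],
  delta_pos=[
    [0.0272, -0.0282, 0],
    [0.0272, -0.0282, 0],
    [0.0272, -0.0282, 0],
    [0.0272, -0.0282, 0],
    [0.0272, -0.0282, 0],
    [0.0272, -0.0282, 0],
    [0.0272, -0.0282, 0],
    [0.0272, -0.0282, 0],
  ],
  angular=[
    [0, 0, 0],
    [0, 0, 0],
    [0, 0, 0],
    [0, 0, 0],
    [0, 0, 0],
    [0, 0, 0],
    [0, 0, 0],
    [0, 0, 0],
  ],
)

```text
time_s: 1.43
ee_pos: [520.2, -59.0, 260.8]
orientation: [[0.931, 0.366, -0.0], [0.366, -0.931, -0.0], [-0.0, -0.0, -1.0]]
force: [0.3, -0.9, -0.2]
gripper_width: 1.0
grasp_force: 0.0
```

Emit:
arm_command(
  grip=[-1, -1, -1, -1, -1, -1, -1, -1],
  delta_pos=[
    [0.0039, -0.0386, 0],
    [0.0039, -0.0386, 0],
    [0.0039, -0.0386, 0],
    [0.0039, -0.0386, 0],
    [0.0039, -0.0386, 0],
    [0.0039, -0.0386, 0],
    [0.0039, -0.0386, 0],
    [0.0039, -0.0386, 0],
  ],
  angular=[
    [0, 0, 0.0168],
    [0, 0, 0.0168],
    [0, 0, 0.0168],
    [0, 0, 0.0168],
    [0, 0, 0.0168],
    [0, 0, 0.0168],
    [0, 0, 0.0168],
    [0, 0, 0.0168],
  ],
)

```text
time_s: 2.1
ee_pos: [452.8, 243.7, 260.8]
orientation: [[0.971, 0.237, -0.0], [0.237, -0.971, -0.0], [-0.0, 0.0, -1.0]]
force: [1.2, 0.2, -0.0]
gripper_width: 0.999
grasp_force: 0.0
```

Emit:
arm_command(
  grip=[-1, -1, -1, -1, -1, -1, -1],
  delta_pos=[
    [-0.0092, -0.0189, 0],
    [-0.0092, -0.0188, 0],
    [0, 0, 0.038],
    [0, 0, 0.038],
    [0, 0, 0.038],
    [0, 0, 0.038],
    [0, 0, 0.033],
  ],
  angular=[
    [0, 0, 0],
    [0, 0, 0],
    [0, 0, 0],
    [0, 0, 0],
    [0, 0, 0],
    [0, 0, 0],
    [0, 0, 0],
  ],
)

```text
time_s: 2.68
ee_pos: [426.2, 273.9, 73.8]
orientation: [[0.971, 0.238, -0.001], [0.238, -0.971, -0.0], [-0.001, 0.0, -1.0]]
force: [0.0, 0.2, -0.5]
gripper_width: 0.999
grasp_force: 0.0
```

```bash
python3 - <<'E'
from h import *
import cv2
R=lambda i,x,y,w,h,k:cv2.resize(i[y:y+h,x:x+w],None,fx=k,fy=k,interpolation=cv2.INTER_CUBIC)
a=R(read_camera("side"),290,215,150,110,5)
b=R(read_camera("top"),165,185,75,110,5)
h=np.hstack([R(a,0,0,750,550,.55)[:302],R(b,0,0,375,550,.55)[:302]])
cv2.imwrite("pics/c2.png",cv2.resize(h,None,fx=1.29,fy=1.29)); print(cv2.resize(h,None,fx=1.29,fy=1.29).shape)
E
```

```text
(390, 799, 3)
```

View pics/c2.png

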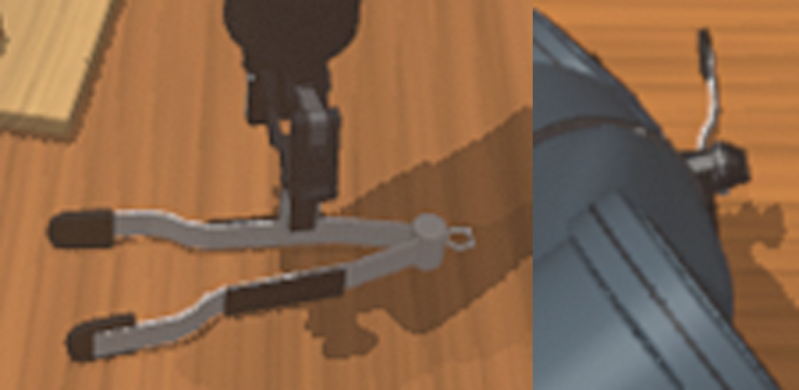

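The side crop shows the tongs lying undisturbed and the open fingers above the grips (finger foot at crop (302,225)). The tongs' axis lies between the fingers, and the arm hides the tongs from the top camera. I'll go down.

Emit:
arm_command(
  grip=[-1, -1, -1, -1, -1],
  delta_pos=[
    [0, -0.002, 0.02],
    [0, 0, 0.02],
    [0, 0, 0.018],
    [0, 0, 0.01],
    [0, 0, 0.004],
  ],
  angular=[
    [0, 0, 0],
    [0, 0, 0],
    [0, 0, 0],
    [0, 0, 0],
    [0, 0, 0],
  ],
)

```text
time_s: 3.2
ee_pos: [426.6, 276.4, 4.0]
orientation: [[0.971, 0.238, -0.0], [0.238, -0.971, -0.0], [-0.0, 0.0, -1.0]]
force: [-0.8, 0.1, -0.1]
gripper_width: 1.002
grasp_force: 0.0
```

Emit:
arm_command(
  grip=[-0.6, -0.4, -0.3, -0.3],
  delta_pos=[
    [0, 0, 0],
    [0, 0, 0],
    [0, 0, 0],
    [0, 0, 0],
  ],
  angular=[
    [0, 0, 0],
    [0, 0, 0],
    [0, 0, 0],
    [0, 0, 0],
  ],
)

```text
time_s: 3.53
ee_pos: [427.3, 276.7, 5.5]
orientation: [[0.971, 0.238, 0.002], [0.238, -0.971, 0.001], [0.002, -0.001, -1.0]]
force: [-0.4, 0.3, 6.9]
gripper_width: 0.652
grasp_force: 5.9
```

Emit:
arm_command(
  grip=[-0.22, -0.16, -0.16, -0.16, -0.16],
  delta_pos=[
    [0, 0, 0],
    [0, 0, 0],
    [0, 0, -0.001],
    [0, 0, 0],
    [0, 0, 0],
  ],
  angular=[
    [0, 0, 0],
    [0, 0, 0],
    [0, 0, 0],
    [0, 0, 0],
    [0, 0, 0],
  ],
)

```text
time_s: 3.95
ee_pos: [427.1, 276.6, 5.9]
orientation: [[0.971, 0.238, 0.002], [0.238, -0.971, 0.001], [0.002, -0.001, -1.0]]
force: [-0.4, -0.4, 8.4]
gripper_width: 0.585
grasp_force: 4.7
```

Emit:
arm_command(
  grip=[-0.16, -0.16, -0.16, -0.16, -0.16, -0.16],
  delta_pos=[
    [0, 0, -0.004],
    [0, 0, -0.008],
    [0, 0, -0.015],
    [0, 0, -0.02],
    [0, 0, -0.02],
    [0, 0, 0],
  ],
  angular=[
    [0, 0, 0],
    [0, 0, 0],
    [0, 0, 0],
    [0, 0, 0],
    [0, 0, 0],
    [0, 0, 0],
  ],
)

```text
time_s: 4.45
ee_pos: [427.6, 277.2, 75.4]
orientation: [[0.971, 0.238, 0.004], [0.238, -0.971, 0.003], [0.004, -0.002, -1.0]]
force: [0.8, 0.9, -1.3]
gripper_width: 0.582
grasp_force: 3.9
```

```bash
python3 - <<'E'
from h import *
import cv2
a=read_camera("side");cv2.imwrite("pics/s3.png",cv2.resize(a[190:330,270:450],None,fx=4.2,fy=4.2,interpolation=cv2.INTER_CUBIC))
E
```

```text
(no output)
```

View pics/s3.png

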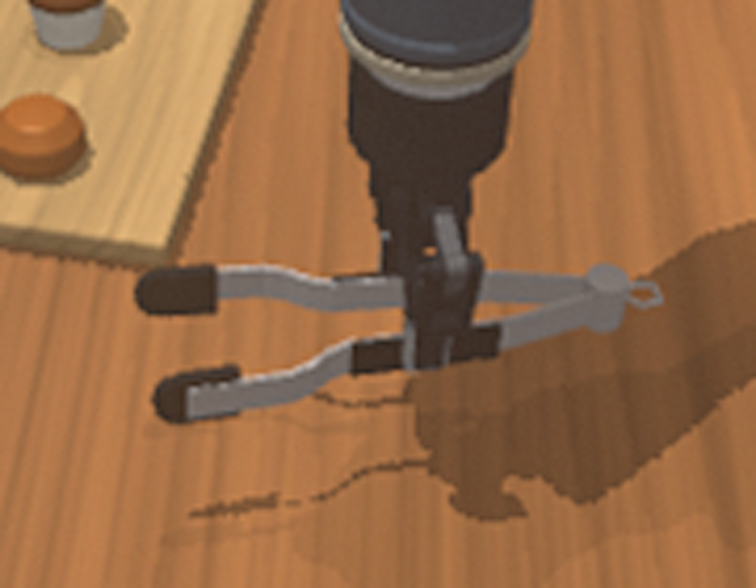

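The tongs are lifted and look level: tips at crop (137,290) and (155,398), pivot at (605,275). The roll and muffin have not moved. Next I'll raise them and carry them slowly over the bun.

Emit:
arm_command(
  grip=[-0.16, -0.16, -0.16, -0.16, -0.16, -0.16, -0.16, -0.16],
  delta_pos=[
    [0, 0, -0.01],
    [0, 0, -0.017],
    [0, 0, -0.02],
    [0, 0, -0.018],
    [0, 0, -0.01],
    [0, 0.005, 0],
    [0, 0.01, 0],
    [0, 0.015, 0],
  ],
  angular=[
    [0, 0, 0],
    [0, 0, 0],
    [0, 0, 0],
    [0, 0, 0],
    [0, 0, 0],
    [0, 0, 0],
    [0, 0, 0],
    [0, 0, 0],
  ],
)

```text
time_s: 5.17
ee_pos: [432.9, 246.8, 145.9]
orientation: [[0.971, 0.24, -0.001], [0.24, -0.971, -0.0], [-0.001, 0.0, -1.0]]
force: [0.1, -0.6, -0.6]
gripper_width: 0.581
grasp_force: 3.9
```

Emit:
arm_command(
  grip=[-0.16, -0.16, -0.16, -0.16, -0.16, -0.16, -0.16, -0.16],
  delta_pos=[
    [-0.001, 0.02, 0],
    [-0.001, 0.02, 0],
    [-0.001, 0.02, 0],
    [-0.001, 0.02, 0],
    [-0.001, 0.02, 0],
    [-0.001, 0.02, 0],
    [-0.001, 0.02, 0],
    [-0.001, 0.02, 0],
  ],
  angular=[
    [0, 0, 0],
    [0, 0, 0],
    [0, 0, 0],
    [0, 0, 0],
    [0, 0, 0],
    [0, 0, 0],
    [0, 0, 0],
    [0, 0, 0],
  ],
)

```text
time_s: 5.83
ee_pos: [462.9, 87.5, 145.5]
orientation: [[0.971, 0.237, -0.003], [0.237, -0.971, -0.001], [-0.003, 0.0, -1.0]]
force: [-0.2, 0.0, -0.9]
gripper_width: 0.587
grasp_force: 3.9
```

Emit:
arm_command(
  grip=[-0.16, -0.16, -0.16, -0.16, -0.16, -0.16, -0.16, -0.16],
  delta_pos=[
    [-0.002, 0.02, 0],
    [-0.002, 0.02, 0],
    [-0.002, 0.02, 0],
    [-0.002, 0.02, 0],
    [-0.002, 0.02, 0],
    [-0.002, 0.02, 0],
    [-0.002, 0.02, 0],
    [-0.002, 0.02, 0],
  ],
  angular=[
    [0, 0, 0],
    [0, 0, 0],
    [0, 0, 0],
    [0, 0, 0],
    [0, 0, 0],
    [0, 0, 0],
    [0, 0, 0],
    [0, 0, 0],
  ],
)

```text
time_s: 6.5
ee_pos: [485.0, -71.4, 145.4]
orientation: [[0.971, 0.237, -0.003], [0.237, -0.971, -0.0], [-0.003, -0.001, -1.0]]
force: [0.1, 0.3, -1.5]
gripper_width: 0.585
grasp_force: 3.9
```

Emit:
arm_command(
  grip=[-0.16, -0.16, -0.16, -0.16, -0.16, -0.16, -0.16, -0.16],
  delta_pos=[
    [0, 0.02, 0],
    [0, 0.02, 0],
    [0, 0.02, 0],
    [0, 0.015, 0],
    [0, 0.01, 0],
    [0, 0.008, 0],
    [0, 0.002, 0],
    [0, 0, 0],
  ],
  angular=[
    [0, 0, 0.02],
    [0, 0, 0.04],
    [0, 0, 0.045],
    [0, 0, 0.045],
    [0, 0, 0.04],
    [0, 0, 0.03],
    [0, 0, 0.019],
    [0, 0, 0],
  ],
)

```text
time_s: 7.17
ee_pos: [502.2, -162.8, 146.6]
orientation: [[1.0, -0.0, -0.001], [-0.0, -1.0, 0.0], [-0.001, -0.0, -1.0]]
force: [-0.2, -1.2, -0.7]
gripper_width: 0.581
grasp_force: 3.9
```

```bash
python3 - <<'E'
from h import *
import cv2
R=lambda i,x,y,w,h,k:cv2.resize(i[y:y+h,x:x+w],None,fx=k,fy=k,interpolation=cv2.INTER_CUBIC)
s=read_camera("side");t=read_camera("top");cv2.imwrite("pics/_s.png",s);cv2.imwrite("pics/_t.png",t)
o=np.hstack([R(s,265,100,110,100,3.8),R(t,320,130,90,100,3.8)])[:, :800];print(o.shape)
cv2.imwrite("pics/c4.png",o)
E
```

```text
(380, 760, 3)
```

View pics/c4.png

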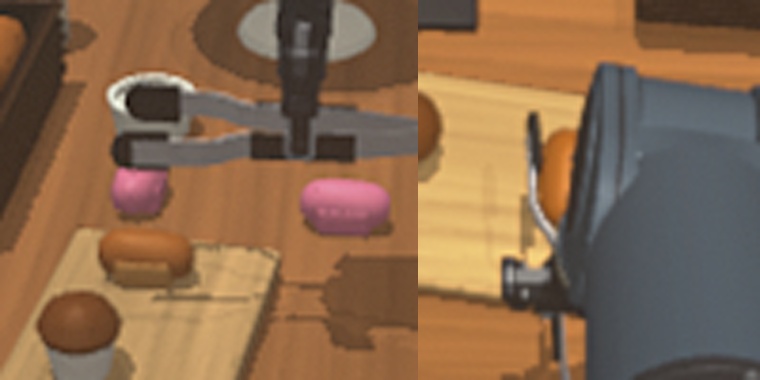

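The side crop shows the tongs above and behind the bun, with the left tip end at (112,150). In the top crop the left tip end is at (532,115), and the arm hides the right arm of the tongs.

```bash
python3 - <<'E'
from h import *
S=lambda x,y:(265+x/3.8,100+y/3.8);T=lambda x,y:(320+(x-418)/3.8,130+y/3.8)
print("tip end mid",tri(T(532,115),S(112,150)))
print("pad back/top inner?",tri(T(539,165),S(180,135)))
# predicted L tip end: origin=TCP, end 110+29, 33+4 left, z under=140.7+15
for n in("side","top"):
  for p in((641,-126,140.7),(641,-126,170.7),(641,-126,155.7),(641,-200,155.7)):print(n,p,proj(n,p), [(proj(n,p)-np.array([265,100]))*3.8,(proj(n,p)-np.array([320,130]))*3.8+[418,0]][n=="top"])
# level check: side rows of grip L bottom (front/back) and tip bottom
for q in((252,160),(355,162),(145,167),(145,140),(252,133),(355,136)):
    print(q,[np.round(np.linalg.norm(0)) ] and (lambda o,d:o+d*((-126 if q[0]<200 else -137)-o[1])/d[1])(*ray("side",*S(*q))))
E
```

```text
tip end mid (array([ 636.1, -125.2,  154.3]), np.float64(0.10085322575907625))
pad back/top inner? (array([ 591.3, -128.5,  168.1]), np.float64(6.640098180503347))
side (641, -126, 140.7) [293.  143.6] [106.4 165.7]
side (641, -126, 170.7) [292.5 134. ] [104.5 129.1]
side (641, -126, 155.7) [292.7 138.8] [105.4 147.5]
side (641, -200, 155.7) [296.3 126.2] [119.   99.7]
top (641, -126, 140.7) [349.8 159.9] [531.2 113.7]
top (641, -126, 170.7) [350.9 156.7] [535.4 101.4]
top (641, -126, 155.7) [350.3 158.3] [533.3 107.6]
top (641, -200, 155.7) [378.  158.9] [638.3 109.9]
(252, 160) [ 535.4 -137.   143.7]
(355, 162) [ 460.6 -137.   145.3]
(145, 167) [ 612.6 -126.   140.8]
(145, 140) [ 611.9 -126.   163.1]
(252, 133) [ 535.5 -137.   165.9]
(355, 136) [ 461.5 -137.   166.5]
```

Emit:
arm_command(
  grip=[-0.16, -0.16, -0.16, -0.16, -0.16, -0.16, -0.16, -0.16],
  delta_pos=[
    [0.006, -0.001, 0],
    [0.0055, -0.001, 0],
    [0, 0, 0.008],
    [0, 0, 0.014],
    [0, 0, 0.014],
    [0, 0, 0.012],
    [0, 0, 0.006],
    [0, 0, 0],
  ],
  angular=[
    [0, 0, 0],
    [0, 0, 0],
    [0, 0, 0],
    [0, 0, 0],
    [0, 0, 0],
    [0, 0, 0],
    [0, 0, 0],
    [0, 0, 0],
  ],
)

```text
time_s: 7.93
ee_pos: [513.3, -160.2, 91.3]
orientation: [[1.0, 0.002, -0.003], [0.002, -1.0, 0.001], [-0.003, -0.001, -1.0]]
force: [-0.2, -0.9, -1.6]
gripper_width: 0.577
grasp_force: 3.9
```

```bash
python3 - <<'E'
from h import *
import cv2
R=lambda i,x,y,w,h,k:cv2.resize(i[y:y+h,x:x+w],None,fx=k,fy=k,interpolation=cv2.INTER_CUBIC)
s=read_camera("side");t=read_camera("top")
o=np.hstack([R(s,265,120,100,80,4.4),R(t,335,140,60,80,4.4)])[:, :800];print(o.shape)
cv2.imwrite("pics/c5.png",o)
E
```

```text
(352, 704, 3)
```

View pics/c5.png

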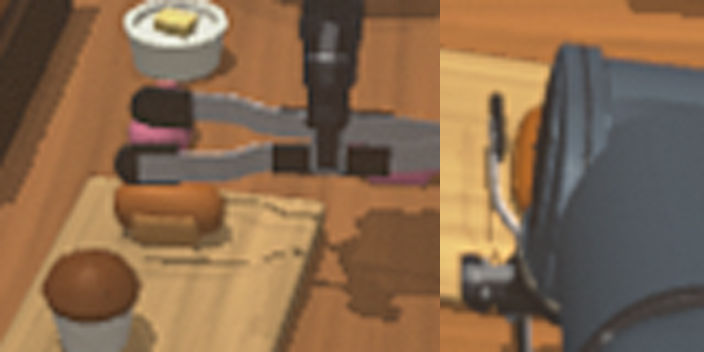

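The side crop shows the tongs just above and in line with the bun: left tip at (130,163), bun at (170,210). In the top crop the left tip, at (496,130), stands clear of the bun's left side. I'll go down around it.

Emit:
arm_command(
  grip=[-0.16, -0.16, -0.16, -0.16, -0.16, -0.16, -0.16],
  delta_pos=[
    [0, 0, 0.008],
    [0, 0, 0.012],
    [0, 0, 0.012],
    [0, 0, 0.012],
    [0, 0, 0.008],
    [0, 0, 0.003],
    [0, 0, 0],
  ],
  angular=[
    [0, 0, 0],
    [0, 0, 0],
    [0, 0, 0],
    [0, 0, 0],
    [0, 0, 0],
    [0, 0, 0],
    [0, 0, 0],
  ],
)

```text
time_s: 8.62
ee_pos: [513.8, -160.7, 37.4]
orientation: [[1.0, 0.001, -0.001], [0.001, -1.0, 0.0], [-0.001, -0.0, -1.0]]
force: [-0.0, -0.0, -1.4]
gripper_width: 0.581
grasp_force: 3.9
```

```bash
python3 - <<'E'
from h import *
import cv2
R=lambda i,x,y,w,h,k:cv2.resize(i[y:y+h,x:x+w],None,fx=k,fy=k,interpolation=cv2.INTER_CUBIC)
s=read_camera("side");t=read_camera("top")
o=np.hstack([R(s,265,120,100,80,4.4),R(t,335,140,60,80,4.4)])[:, :800]
cv2.imwrite("pics/c6.png",o)
E
```

```text
(no output)
```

View pics/c6.png

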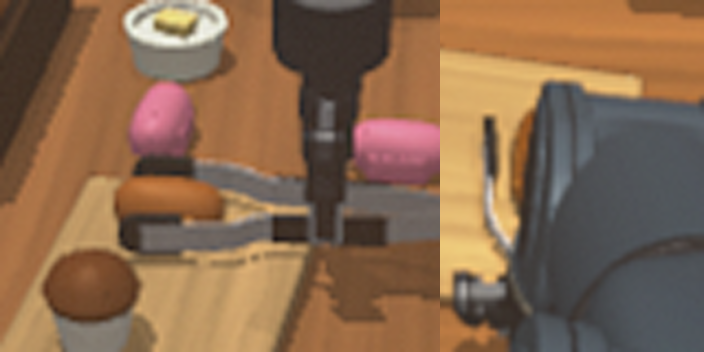

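The bun now sits between the tips: left pad at side crop (130–180, 235), right pad at (165,168), and nothing else is touched. Closing.

Emit:
arm_command(
  grip=[-0.1, -0.05, 0.0, 0.05, 0.1, 0.2, 0.3, 0.3],
  delta_pos=[
    [0, 0, 0],
    [0, 0, 0],
    [0, 0, 0],
    [0, 0, 0],
    [0, 0, 0],
    [0, 0, 0],
    [0, 0, 0],
    [0, 0, 0],
  ],
  angular=[
    [0, 0, 0],
    [0, 0, 0],
    [0, 0, 0],
    [0, 0, 0],
    [0, 0, 0],
    [0, 0, 0],
    [0, 0, 0],
    [0, 0, 0],
  ],
  squeeze=25,
)

```text
time_s: 9.38
ee_pos: [514.1, -160.8, 37.9]
orientation: [[1.0, 0.001, 0.0], [0.001, -1.0, 0.0], [0.0, -0.0, -1.0]]
force: [0.4, 0.1, 0.7]
gripper_width: 0.449
grasp_force: 26.0
```

Emit:
arm_command(
  grip=[0.5, 0.6, 0.6, 0.6],
  delta_pos=[
    [0, 0, 0],
    [0, 0, 0],
    [0, 0, 0],
    [0, 0, 0],
  ],
  angular=[
    [0, 0, 0],
    [0, 0, 0],
    [0, 0, 0],
    [0, 0, 0],
  ],
)

```text
time_s: 9.72
ee_pos: [514.1, -160.8, 37.9]
orientation: [[1.0, 0.001, 0.0], [0.001, -1.0, 0.0], [0.0, -0.0, -1.0]]
force: [-0.2, 0.0, -1.5]
gripper_width: 0.453
grasp_force: 26.0
```

Stopped at 38.5 mm over the grips, so the tips are on the bun. Lifting 120 mm.

Emit:
arm_command(
  grip=[0.6, 0.6, 0.6, 0.6, 0.6, 0.6, 0.6, 0.6],
  delta_pos=[
    [0, 0, -0.003],
    [0, 0, -0.006],
    [0, 0, -0.009],
    [0, 0, -0.012],
    [0, 0, -0.013],
    [0, 0, -0.013],
    [0, 0, -0.013],
    [0, 0, -0.013],
  ],
  angular=[
    [0, 0, 0],
    [0, 0, 0],
    [0, 0, 0],
    [0, 0, 0],
    [0, 0, 0],
    [0, 0, 0],
    [0, 0, 0],
    [0, 0, 0],
  ],
)

```text
time_s: 10.38
ee_pos: [513.9, -160.8, 121.4]
orientation: [[1.0, 0.001, 0.0], [0.001, -1.0, -0.0], [0.0, 0.0, -1.0]]
force: [0.9, -0.2, -1.1]
gripper_width: 0.445
grasp_force: 25.9
```

Emit:
arm_command(
  grip=[0.6, 0.6, 0.6, 0.6, 0.6, 0.6, 0.6, 0.6],
  delta_pos=[
    [0, 0, -0.013],
    [0, 0, -0.012],
    [0, 0, -0.008],
    [0, 0, -0.004],
    [0, 0, -0.001],
    [0, 0, 0],
    [0, 0, 0],
    [0, 0, 0],
  ],
  angular=[
    [0, 0, 0],
    [0, 0, 0],
    [0, 0, 0],
    [0, 0, 0],
    [0, 0, 0],
    [0, 0, 0],
    [0, 0, 0],
    [0, 0, 0],
  ],
)

```text
time_s: 11.05
ee_pos: [513.6, -160.7, 157.3]
orientation: [[1.0, 0.001, -0.001], [0.001, -1.0, 0.0], [-0.001, -0.0, -1.0]]
force: [-0.0, -0.5, -1.6]
gripper_width: 0.444
grasp_force: 25.9
```

```bash
python3 - <<'E'
from h import *
import cv2
R=lambda i,x,y,w,h,k:cv2.resize(i[y:y+h,x:x+w],None,fx=k,fy=k,interpolation=cv2.INTER_CUBIC)
s=read_camera("side");t=read_camera("top")
o=np.hstack([R(s,255,80,110,120,4.2),R(t,335,130,70,120,4.2)])[:, :800]
cv2.imwrite("pics/c7.png",o)
E
```

```text
(no output)
```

View pics/c7.png

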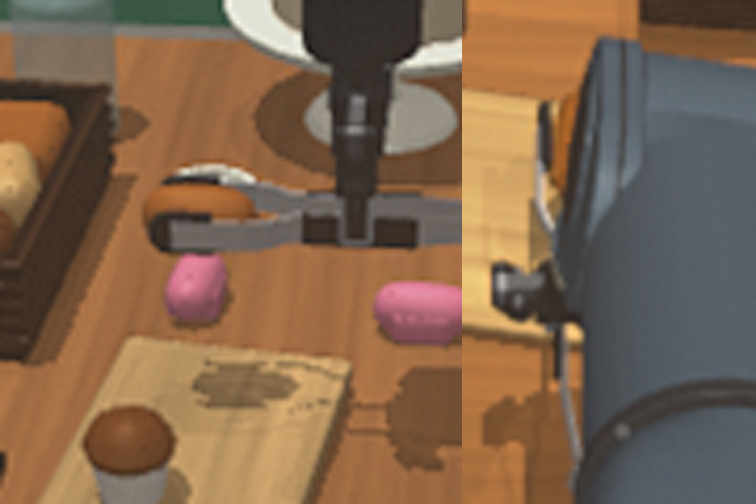

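The bun hangs level in the tongs at side crop (200,205), about 119 mm above the board, with its shadow on the empty board below. The muffin and the pink look-alikes have not moved. A short hold will show whether the grip is steady.

Emit:
arm_command(
  grip=[0.6, 0.6, 0.6, 0.6, 0.6, 0.6, 0.6, 0.6],
  delta_pos=[
    [0, 0, -0.0005],
    [0, 0, 0],
    [0, 0, 0],
    [0, 0, 0],
    [0, 0, 0],
    [0, 0, 0],
    [0, 0, 0],
    [0, 0, 0],
  ],
  angular=[
    [0, 0, 0],
    [0, 0, 0],
    [0, 0, 0],
    [0, 0, 0],
    [0, 0, 0],
    [0, 0, 0],
    [0, 0, 0],
    [0, 0, 0],
  ],
)

```text
time_s: 11.82
ee_pos: [514.0, -160.8, 158.4]
orientation: [[1.0, 0.001, 0.0], [0.001, -1.0, 0.0], [0.0, -0.0, -1.0]]
force: [-0.4, -1.1, -2.0]
gripper_width: 0.444
grasp_force: 25.9
```

```bash
python3 - <<'E'
from station import *
s=state();print(s["ee_pos"],s["gripper_width"],s["grasp_force"])
if s["gripper_width"]>.42: print(finish_job())
E
```

```text
[ 514.01651354 -160.75965963  158.41148835] 0.4439161383972345 25.929569005966187
the job is handed in; nothing more can be done
None
```

I handed the job in after 11.8 s with the tongs holding the finger bun level about 12 cm above the board; the gripper touched only the tongs, and I saw nothing else moved, but the job's verdict was not shown.

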